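# Unhook the kitchen clock from its keyhole stud

## Robot

A 6-joint arm with a two-finger parallel gripper is mounted at the origin on a cart in front of the work surface, level with it; the furniture and walls round the work are solid. World frame = base frame: x ahead of the robot, y to its left, z up, the work surface at z = 0. Lengths are in m, angles in degrees, forces in N, time in s.
With the tool pointing down it reaches from about 0.375 to 0.975 m from the base axis. Payload 3.8 kg.
Tool frame: the origin (TCP) lies midway between the tips of the shut fingers; the grasp point (between the pads) lies 19 mm behind it; z points along the fingers, y is the line along which they close (so a half turn about z gives the same grasp; the last joint's range is limited). The gripper opens to 85 mm and grips with 20 to 120 N. Pads are 22 mm wide; open, the fingers measure 114 mm over their backs; the gripper's body (76 mm by 85 mm) begins 54 mm behind the grasp point. The pads swing forward as they close: fully open they stand 13 mm farther back than shut.
Start: joints at [-73.906, 15.12, 91.902, -0, 72.978, -2.114], TCP at [0.211, -0.641, 0.231] pointing down, gripper open.
Joint ranges: [-150.88, 150.88], [-54.13, 125.18], [17.81, 147.31], [-75.09, 255.09], [0, 152.58], [-146.25, 146.25]. Speed limits (degrees/s): [147.25, 147.25, 180, 180, 180, 180].

## Interface

Orientations are given as a 3x3 rotation matrix whose columns are the frame's x, y, z axes.
In Python, from plant import ctrl gives the robot as it stands. The module is installed in compiled form; this text tells all that it offers.
- The arm moves only by the tool send_rows, never from a script. Its argument "increments" is one flat list of numbers, 6 for each row, row after row: the shift along the tool's x, y, z in cm, then the turn, a rotation vector about the tool's x, y, z in degrees. A call has 1 to 12 rows; each row is the pose to reach, as a shift and turn from the pose commanded when the call began, along the tool's axes at that moment; what a row does not reach only later rows make up. A row lasts 1/8 s, in which the tool goes at most 62.5 mm and 10.7 degrees, less where a joint would pass 70% of its speed; a pose out of reach is approached as far as the arm can. A call with a gripper value outside its range is refused whole. "hand" is the finger opening in cm, from 0 to 8.54, set as the call begins (left out, the last holds). The fingers move at their own pace and stop on an object; "force" is the grip in N (left out, the last holds). Time passes only in rows, so rows that repeat a pose let the fingers close. It gives the time, the measured TCP pose, the force, the opening and the grip force at its end, in the units of the state.
- ctrl.read_state(): the state, without advancing time (a new reading comes with each control period).
- ctrl.capture(name): name is "side" or "top"; returns the picture (480x640x3 uint8, red, green, blue); there is no depth.
- ctrl.camera_model(name): a dict with "fovy" (degrees; the focal length in pixels is half the picture's height over the tangent of half this angle, whatever the lens; pixels are square), "cx", "cy" (the principal point, pixels), "rvec" (rotation vector, rad) and "tvec" (3), from world to camera coordinates, as OpenCV has them. Camera axes: x right, y down, z forward; pixel columns grow to the right and rows downward; lengths in m; the calibration is good to about 2 mm. A picture is of the moment at which its call begins. camera_model takes no time and is no camera call.
- ctrl.finish_job(): hands the job in; it is judged then, once.
The state is a dict: "clock": time; "q": joint angles; "qd": joint speeds; "joint_efforts": joint torques, N m; "position": TCP position; "ee_rot": TCP orientation; "force": force on the tool from outside, world axes, zero at the start; "torque": the same for the moment, N m; "gripper_width": opening from 0.0 (shut) to 1.0 (fully open); "finger_force": force on a finger pad.
Only numpy, scipy, OpenCV 4.12 (cv2) and the standard library are available. Lean on these libraries where they do the work, as an engineer would, in place of code of your own. Each camera call takes 0.05 s, during which the arm holds its last target. There are 200 camera calls.

## Task

The kitchen clock needs a new battery. Slide it up its keyhole slot until the stud of the stand is in the wide end, take it forward off the stud, and set it down gently, standing upright on its foot in the middle of that half of the wooden chopping board which is nearest the robot; then let go. Leave the spice jar, the lemon and the polka-dot mug where they are.

Things in the scene. Friction and masses are not known exactly. Their poses are not given: they have to be found in the camera images.
- clock_mid (a point): Loose blue kitchen clock with a white dial: an upright box 30 mm thick (x), 100 wide (y), 150 tall (z), about 0.35 kg, centre of mass below its middle. This point is the centre of the box. -x points out of the dial, +x out of the back, z up. At the bottom a 12 mm high foot sticks out 20 mm to the front. While it hangs, its top 48 mm stand free above the panel and can be pinched across the thickness from above.
- clock: The same clock; origin at the centre of the underside of its 30 x 100 mm box (75 mm below clock_mid), same axes.
- clock_hole (a point): Centre of the wide end (24 x 24 mm) of the keyhole in the clock's 5 mm thick steel back plate; 12 mm below and 12.5 mm behind clock_mid, same axes. From the wide end a slot 9 mm wide runs straight up; the stud now sits at its top, 27 mm above this point, the stud's head in a 10 mm deep cavity behind the plate.
- stand: Fixed clock stand: dark steel foot 120 x 130 x 14 mm with an upright light wooden panel 12 mm thick, 110 mm wide, top edge at 152 mm. Origin at the underside; the panel's front face lies at x = 0, -x points out of it towards the clock, z up. A headed stud sticks out of the face along -x at y = 0, 140 mm up. The clock's axes are parallel to the stand's at the start.
- stud (a point): On the axis of the stud, 2.5 mm out from the panel's face. Steel neck 6 mm thick and 8 mm long, then a head 15 mm in diameter; it ends 12.5 mm from the face. The head passes only the wide end of the keyhole: raise the clock about 27 mm (22.5 to 31.5) from where it hangs, then bring it more than 13 mm forward, along the stand's -x.
- board: Wooden chopping board lying flat, fixed, 220 mm (x) by 320 mm (y), 21 mm thick. Origin at the centre of its underside; z up. Its long side runs roughly away from the robot, +y towards the robot, so the middle of its near half is at y = +80 mm. A wall cabinet hangs over the far left part of the worktop (world x over 0.54 m, y over 0.10 m, from 0.46 m up): keep the arm clear of it.
- spice_jar: Spice jar with a dark cap, 41 mm in diameter, 105 mm tall, a bystander; origin at the centre of its underside.
- lemon: Yellow lemon, 72 x 55 x 56 mm, a bystander; origin at its underside.
- mug: White mug with dark polka dots, 82 x 114 x 91 mm, a bystander; origin at the centre of its underside.

How it is judged (in metres and radians):
On the way, in this order (a step that is already met when the one before it is completed fails the run):
1. the clock has been slid up along its slot until the stud is in the wide end of the keyhole (distance between clock_hole and stud below 0.01 m), for 0.05 s.
2. the clock is off the stud, in front of it (x of clock_hole in the frame of stand below -0.016 m), for 0.05 s.
At the end, for the whole second after the job is handed in: The clock stands released, at rest and upright (within 5 degrees) on the near half of the board: its centre 20 to 125 mm from the board's middle towards the robot along the long side and within 70 mm of the board's middle line; each bystander within 30 mm of where it stood (x of clock_mid in the frame of board between -0.07 and 0.07 m and y of clock_mid in the frame of board between 0.02 and 0.125 m and z of clock_mid in the frame of board between 0.088 and 0.104 m and angle between clock's own z axis and vertical below 0.09 rad and linear speed of clock below 0.02 m/s and angular speed of clock below 0.1 rad/s and contact force between clock and board above 0.5 N and distance of each of spice_jar, lemon, mug from where it was at the start of the episode below 0.03 m); the robot touches nothing.
It fails at once if a bystander (spice jar) is moved by more than 30 mm (distance of spice_jar from where it was at the start of the episode above 0.03 m).
It fails at once if a bystander (lemon) is moved by more than 30 mm (distance of lemon from where it was at the start of the episode above 0.03 m).
It fails at once if a bystander (mug) is moved by more than 30 mm (distance of mug from where it was at the start of the episode above 0.03 m).
It fails at once if the clock is banged or dropped onto the board (more than 45 N) (contact force between clock and board above 45 N).
It fails at once if the clock is tipped by more than 45 degrees (angle between clock's own z axis and vertical above 0.785 rad).
It also fails if it takes over 42 s, if anything falls off the work surface, if the arm or the gripper's body presses on something with over 40 N, if the wrist force passes 120 N, or if a joint passes its speed limit or range.

## Working session

There is one attempt and no reset: what is moved stays moved. The work goes in short steps, Python scripts to look and compute and a tool call to move; the robot and the scene stay as the last step left them, time stands still between calls to the robot, and variables do not carry over. Pictures are saved under pics/ and viewed, at most 10 in all, crops included, and the job is handed in when it is done.

Besides the shell and the picture viewer there is one more tool, called by a JSON object that holds its "name" and its "arguments", one argument or row to a line. send_rows: Moves the arm, as the interface text tells. Its arguments: {"type":"object","properties":{"increments":{"type":"array"},"hand":{"type":"number"},"force":{"type":"number"}},"required":["increments"]}

```bash
mkdir -p pics; cat > h.py <<'E'
import numpy as np, cv2
from plant import ctrl
def cam(n):
    m=ctrl.camera_model(n); f=240/np.tan(np.radians(m['fovy'])/2)
    K=np.array([[f,0,m['cx']],[0,f,m['cy']],[0,0,1]]); return K,cv2.Rodrigues(np.array(m['rvec'],float))[0],np.array(m['tvec'],float).ravel(),m
def proj(n,P):
    K,R,t,m=cam(n); return cv2.projectPoints(np.array(P,float).reshape(-1,3),cv2.Rodrigues(R)[0],t,K,None)[0].reshape(-1,2)
def ray(n,uv):
    K,R,t,m=cam(n); return -R.T@t, R.T@np.linalg.solve(K,[uv[0],uv[1],1])
def atz(n,uv,z):
    c,d=ray(n,uv); return c+d*(z-c[2])/d[2]
def snap(n,f): 
    im=ctrl.capture(n); cv2.imwrite(f,im[:,:,::-1]); return im
E
python3 - <<'E'
from h import *
for n in('side','top'):
    snap(n,f'pics/{n}0.png'); K,R,t,m=cam(n); print(m,-R.T@t)
s=ctrl.read_state(); print(s)
E
```

```text
{'fovy': 49.190487321942484, 'cx': 311.577965378106, 'cy': 235.29184524979024, 'rvec': array([ 0.61662261, -2.59567747,  1.25060493]), 'tvec': array([0.54638694, 0.24421976, 1.28367943])} [0.11259437 1.00739852 0.98918431]
{'fovy': 51.925265517827235, 'cx': 318.28191805549255, 'cy': 244.2318799404286, 'rvec': array([ 2.12292282, -2.12438308,  0.22040448]), 'tvec': array([0.03673536, 0.58827155, 1.0117124 ])} [0.38048164 0.04840061 1.10628476]
{'clock': 0.1, 'q': array([-7.39074257e+01,  1.51650115e+01,  9.19729335e+01,  1.43622764e-03,
        7.29761868e+01, -2.11501553e+00]), 'qd': array([ 0.01134819, -0.14847046, -0.03882082,  0.03859681, -0.10766654,
       -0.01491156]), 'joint_efforts': array([-2.06229702e-04, -5.16706288e+01, -3.68591845e+01, -3.42349961e-05,
        6.37778838e-03, -5.34720334e-05]), 'position': array([ 0.21072896, -0.64058278,  0.23008919]), 'ee_rot': array([[ 9.49932995e-01,  3.12453235e-01, -5.29126055e-04],
       [ 3.12453668e-01, -9.49931059e-01,  1.92056205e-03],
       [ 9.74525518e-05, -1.98973264e-03, -9.99998016e-01]]), 'force': array([-0.23047762, -0.25578639,  0.15139933]), 'torque': array([-0.04128145,  0.02661908, -0.0366547 ]), 'finger_force': 0.0, 'gripper_width': 0.997513569621487}
```

View pics/side0.png

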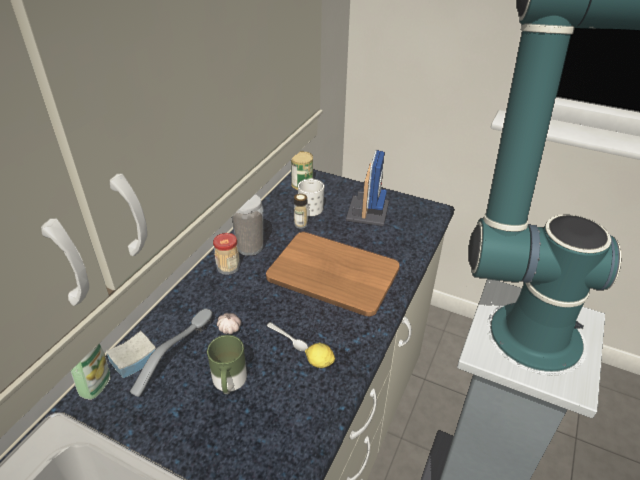

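View pics/top0.png

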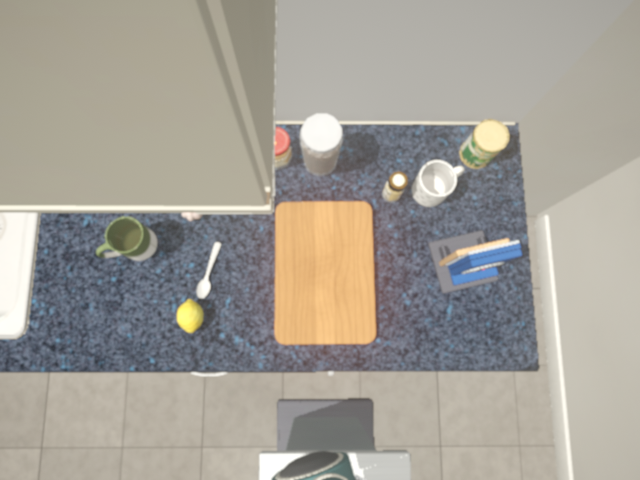

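The side view shows the clock at about (375,182) on its stand, with the board at (333,272), jar (301,210), mug (311,197) and lemon (320,355). In the top view the clock is at (483,262) with its dial towards the robot, and the board spans about (275–376, 202–344). Next I'll crop closer.

```bash
python3 - <<'E'
from h import *
a=cv2.imread('pics/top0.png')[220:300,420:530]; b=cv2.imread('pics/side0.png')[140:230,335:405]
a=cv2.resize(a,None,fx=7,fy=7,interpolation=cv2.INTER_CUBIC); b=cv2.resize(b,None,fx=6.5,fy=6.5,interpolation=cv2.INTER_CUBIC)
cv2.imwrite('pics/topc.png',a); cv2.imwrite('pics/sidec.png',b); print(a.shape,b.shape)
for uv in[(275,203),(372,202),(376,343),(275,344)]: print('board',atz('top',uv,.021))
for uv in[(297,236),(399,268),(372,310),(267,274)]: print('board side',atz('side',uv,.021))
for n,c,d in(('jar',(398,179),.105),('mug',(437,178),.091),('lemon',(190,317),.028)): print(n,atz('top',c,d))
for uv in[(430,240),(482,233),(498,283),(445,291)]: print('stand',atz('top',uv,.014))
E
```

```text
(560, 770, 3) (585, 455, 3)
board [0.69134189 0.13444472 0.021     ]
board [ 0.69402546 -0.087099    0.021     ]
board [ 0.37790986 -0.08848881  0.021     ]
board [0.37618962 0.12963202 0.021     ]
board side [ 0.68735244 -0.05616556  0.021     ]
board side [ 0.37191735 -0.05879627  0.021     ]
board side [0.3805501  0.12146705 0.021     ]
board side [0.68291308 0.12612    0.021     ]
jar [ 0.72066531 -0.13325714  0.105     ]
mug [ 0.72785638 -0.22041779  0.091     ]
lemon [0.43373557 0.31348026 0.028     ]
stand [ 0.60681689 -0.21769537  0.014     ]
stand [ 0.62316524 -0.33722527  0.014     ]
stand [ 0.50880863 -0.3654868   0.014     ]
stand [ 0.4910052  -0.24582091  0.014     ]
```

View pics/topc.png

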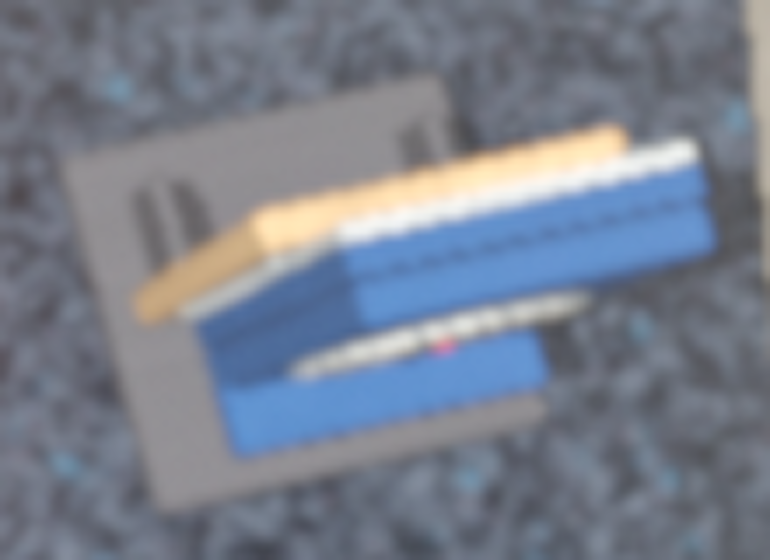

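View pics/sidec.png

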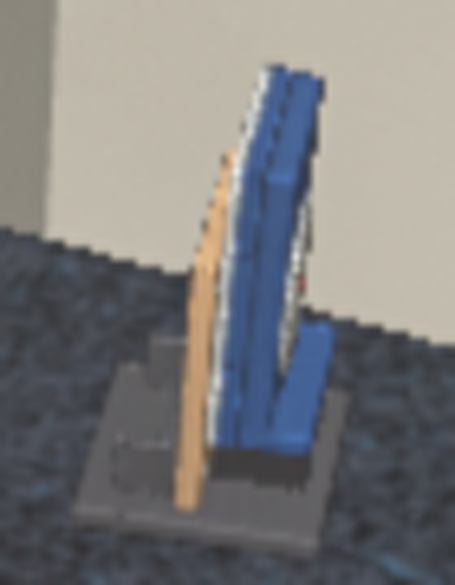

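The top crop shows the clock's top face with corners at about (335,232), (697,142), (715,247) and (358,325) in crop pixels. The foot is in front, below it. The side crop shows the clock upright and hanging, with its bottom clear of the stand foot. I'll fit the 30x100 mm top rectangle at z=0.200.

```bash
cat >> h.py <<'E'
def crop_uv(p,s,o): return ((p[0]+.5)/s-.5+o[0],(p[1]+.5)/s-.5+o[1])
E
python3 - <<'E'
from h import *
from scipy.optimize import least_squares
c=[crop_uv(p,7,(420,220)) for p in[(335,232),(697,142),(715,247),(358,325)]]
P=np.array([atz('top',u,.2) for u in c]); print(P.round(4))
print('edges',[round(float(np.linalg.norm(P[i]-P[(i+1)%4])),4) for i in range(4)])
# clock axes: -x out of the dial
L=np.array([[15,50],[15,-50],[-15,-50],[-15,50]])/1000
def T(p): 
    a=p[2];R=np.array([[np.cos(a),-np.sin(a)],[np.sin(a),np.cos(a)]]);return L@R.T+p[:2]
r=least_squares(lambda p:(T(p)-P[:,:2]).ravel(),[.53,-.28,0]); print('clock',r.x[:2].round(4),np.degrees(r.x[2]),r.fun.round(4))
# side check
q=np.array(T(r.x)); print(proj('side',np.c_[q,np.full(4,.2)]).round(1), 'crop', ((proj('side',np.c_[q,np.full(4,.2)])-[335,140])*6.5).round(0))
S=np.array([[0.60681689,-0.21769537],[0.62316524,-0.33722527],[0.50880863,-0.3654868],[0.4910052,-0.24582091]]);print('stand mid',S.mean(0),np.degrees(np.arctan2(*(S[0]-S[1])[[1,0]])-np.pi/2))
s=ctrl.read_state();R=s['ee_rot'];a=r.x[2]
print('tool yaw x',np.degrees(np.arctan2(R[1,0],R[0,0])))
# side view reconstruct clock top plane
for p in[(270,68),(320,78),(297,180),(270,170)]: print(atz('side',crop_uv(p,6.5,(335,140)),.2).round(4))
E
```

```text
[[ 0.544  -0.2416  0.2   ]
 [ 0.5686 -0.341   0.2   ]
 [ 0.5399 -0.3435  0.2   ]
 [ 0.5188 -0.2462  0.2   ]]
edges [0.1024, 0.0288, 0.0996, 0.0256]
clock [ 0.5428 -0.2931] 12.685348377509197 [ 0.0025  0.0006 -0.0002  0.0024 -0.0007 -0.0016 -0.0016 -0.0014]
[[369.1 165.9]
 [374.3 149.3]
 [384.1 150.5]
 [379.5 167.3]] crop [[222. 168.]
 [256.  60.]
 [319.  68.]
 [289. 177.]]
stand mid [ 0.55744899 -0.29155709] 7.788138205840438
tool yaw x 18.207162404422174
[ 0.5619 -0.3369  0.2   ]
[ 0.5379 -0.3387  0.2   ]
[ 0.5151 -0.2486  0.2   ]
[ 0.5289 -0.2511  0.2   ]
```

The side-view points (0.538,-0.339) and (0.515,-0.249) agree with the top fit. That gives a clock top centre of about (0.542,-0.292), z 0.200, yaw about 13°. I'll move above it with the tool's y axis along the clock's thickness.

{"name": "send_rows", "arguments": {
  "increments": [4.23,-2.28,-0.7,0,0,-8.5,8.46,-4.56,-1.4,0,0,-17,12.69,-6.84,-2.1,0,0,-25.5,16.92,-9.12,-2.8,0,0,-34,21.15,-11.4,-3.5,0,0,-42.5,25.38,-13.68,-4.2,0,0,-51,29.61,-15.96,-4.9,0,0,-59.5,33.84,-18.24,-5.6,0,0,-68,38.07,-20.52,-6.3,0,0,-76.5,42.3,-22.8,-7,0,0,-85,42.3,-22.8,-7,0,0,-85,42.3,-22.8,-7,0,0,-85],
  "hand": 8.54
}}

```text
clock: 1.6
position: [0.541, -0.2924, 0.3006]
ee_rot: [[-0.228, 0.974, -0.001], [0.974, 0.228, 0.0], [0.0, -0.001, -1.0]]
force: [-0.2, -1.3, 0.2]
gripper_width: 0.997
finger_force: 0.0
```

```bash
python3 - <<'E'
from h import *
s=ctrl.read_state(); print(s['clock'],s['position'],s['ee_rot'].round(4),s['q'].round(1),s['force'],s['gripper_width'])
a=snap('top','pics/t1.png')[200:330,400:560]; b=snap('side','pics/s1.png')[120:250,310:470]
im=np.vstack([cv2.resize(x,None,fx=3.7,fy=3.7,interpolation=cv2.INTER_CUBIC)[:300] if 0 else cv2.resize(x,(369,300),interpolation=cv2.INTER_CUBIC) for x in(a,b)])
im=np.hstack([cv2.resize(x,(400,325),interpolation=cv2.INTER_CUBIC) for x in(a,b)])
cv2.imwrite('pics/c1.png',im[:,:,::-1])
E
```

```text
1.6 [ 0.54102507 -0.29240937  0.30059954] [[-2.282e-01  9.736e-01 -1.500e-03]
 [ 9.736e-01  2.282e-01  0.000e+00]
 [ 4.000e-04 -1.400e-03 -1.000e+00]] [-30.7   6.7  94.5  -0.   78.8 -43.9] [-0.2137259  -1.28054732  0.18429066] 0.9970381024436556
```

View pics/c1.png

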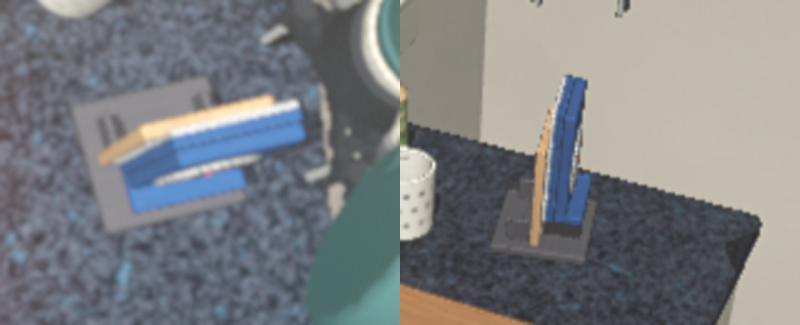

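The tool is straddling the clock, with the fingers visible on both sides of the clock's top in the left crop at (275,35) and (318,173). I'll descend.

{"name": "send_rows", "arguments": {
  "increments": [0,0,2.5,0,0,0,0,0,5.5,0,0,0,0,0,8.5,0,0,0,0,0,11,0,0,0,0,0,12.7,0,0,0,0,0,13.6,0,0,0,0,0,13.6,0,0,0]
}}

```text
clock: 2.58
position: [0.5411, -0.2927, 0.165]
ee_rot: [[-0.228, 0.974, -0.001], [0.974, 0.228, 0.0], [0.0, -0.001, -1.0]]
force: [0.8, -0.1, 0.7]
gripper_width: 0.998
finger_force: 0.0
```

```bash
python3 - <<'E'
from h import *
a=snap('top','pics/t2.png')[200:330,400:560]; b=snap('side','pics/s2.png')[110:240,300:460]
im=np.hstack([cv2.resize(x,(400,325),interpolation=cv2.INTER_CUBIC) for x in(a,b)])
cv2.imwrite('pics/c2.png',im[:,:,::-1])
E
```

```text
(no output)
```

View pics/c2.png

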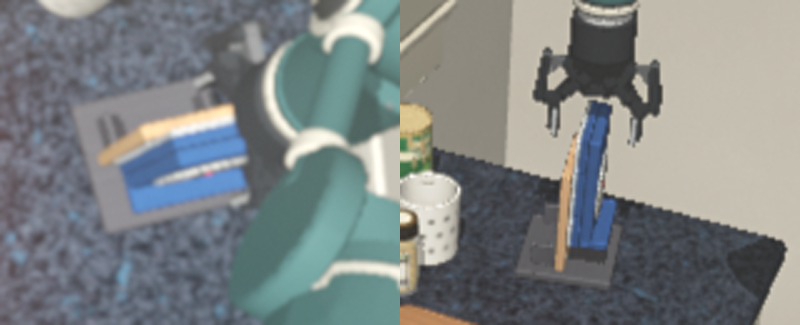

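The side crop shows the fingers at about 553 and 635 with the clock between them, centred at about 596. I'll close gently.

{"name": "send_rows", "arguments": {
  "increments": [0,0,0,0,0,0,0,0,0,0,0,0,0,0,0,0,0,0,0,0,0,0,0,0,0,0,0,0,0,0,0,0,0,0,0,0,0,0,0,0,0,0,0,0,0,0,0,0],
  "hand": 0,
  "force": 25
}}

```text
clock: 3.68
position: [0.5417, -0.2925, 0.1656]
ee_rot: [[-0.228, 0.974, 0.0], [0.974, 0.228, -0.0], [-0.0, 0.0, -1.0]]
force: [-1.2, 1.5, 4.7]
gripper_width: 0.348
finger_force: 29.4
```

Gripped at 29.6 mm, with low forces on the wrist. I'll firm up the grip and raise the clock 27 mm.

{"name": "send_rows", "arguments": {
  "increments": [0,0,0,0,0,0,0,0,0,0,0,0,0,0,-0.3,0,0,0,0,0,-0.6,0,0,0,0,0,-1.0,0,0,0,0,0,-1.4,0,0,0,0,0,-1.8,0,0,0,0,0,-2.2,0,0,0,0,0,-2.5,0,0,0,0,0,-2.7,0,0,0,0,0,-2.7,0,0,0,0,0,-2.7,0,0,0],
  "force": 60
}}

```text
clock: 5.18
position: [0.5414, -0.2924, 0.1921]
ee_rot: [[-0.228, 0.974, -0.0], [0.974, 0.228, 0.0], [0.0, -0.0, -1.0]]
force: [-0.5, -0.2, -4.0]
gripper_width: 0.341
finger_force: 59.4
```

```bash
python3 - <<'E'
from h import *
s=ctrl.read_state(); print(s['position'],s['force'],s['torque'],s['gripper_width'])
a=snap('top','pics/t3.png')[200:330,400:560]; b=snap('side','pics/s3.png')[130:220,330:420]
im=np.hstack([cv2.resize(a,(400,325),interpolation=cv2.INTER_CUBIC),cv2.resize(b,(325,325),interpolation=cv2.INTER_CUBIC)])
cv2.imwrite('pics/c3.png',im[:,:,::-1])
E
```

```text
[ 0.54139462 -0.2923761   0.19213904] [-0.48131643 -0.21921972 -3.95242584] [0.01660978 0.002403   0.00038287] 0.3406217996070804
```

View pics/c3.png

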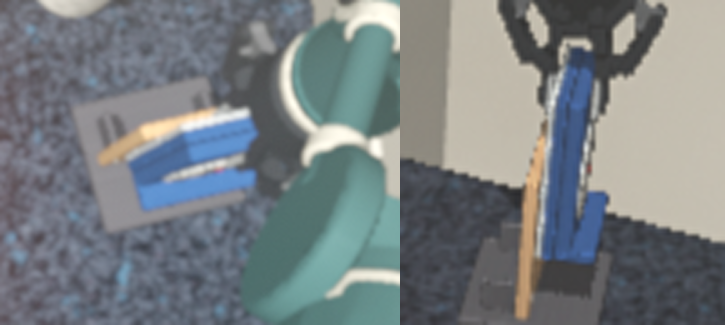

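The clock has risen clear: its bottom is visibly higher and only its weight (about 4 N) is on the wrist. Next I'll take it forward along tool -y.

{"name": "send_rows", "arguments": {
  "increments": [0,-0.2,0,0,0,0,0,-0.5,0,0,0,0,0,-0.8,0,0,0,0,0,-1.1,0,0,0,0,0,-1.4,0,0,0,0,0,-1.8,0,0,0,0,0,-2.3,0,0,0,0,0,-2.8,0,0,0,0,0,-3.4,0,0,0,0,0,-4.0,0,0,0,0,0,-4.0,0,0,0]
}}

```text
validation failed for argument at $.in...
```

```bash
python3 - <<'E'
from h import *
s=ctrl.read_state(); print(s['position'],s['force'],s['torque'],s['gripper_width'])
a=snap('top','pics/t4.png')[200:330,400:560]; b=snap('side','pics/s4.png')[130:220,330:420]
im=np.hstack([cv2.resize(a,(400,325),interpolation=cv2.INTER_CUBIC),cv2.resize(b,(325,325),interpolation=cv2.INTER_CUBIC)])
cv2.imwrite('pics/c4.png',im[:,:,::-1])
E
```

```text
[ 0.54134716 -0.29235173  0.1920387 ] [ 3.42242897e-03 -3.11074970e-01 -3.97116447e+00] [ 0.01495874 -0.01298962 -0.04248526] 0.3419674177224473
```

View pics/c4.png

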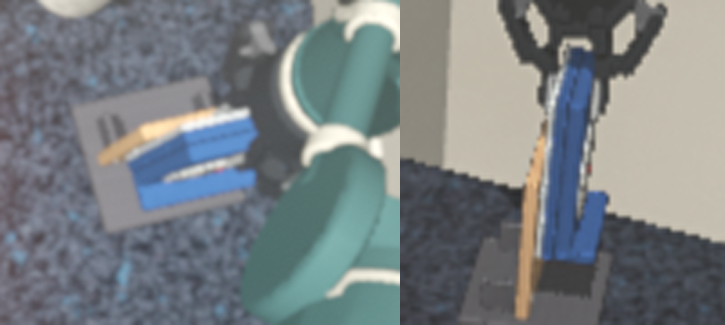

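The move was refused and nothing moved; both crops are the same as before. I'll resend it in a shorter form.

{"name": "send_rows", "arguments": {
  "increments": [0,-0.3,0,0,0,0,0,-0.7,0,0,0,0,0,-1.1,0,0,0,0,0,-1.5,0,0,0,0,0,-2,0,0,0,0,0,-2.5,0,0,0,0,0,-3.2,0,0,0,0,0,-4,0,0,0,0,0,-4,0,0,0,0]
}}

```text
clock: 6.5
position: [0.5018, -0.3017, 0.1922]
ee_rot: [[-0.228, 0.974, -0.0], [0.974, 0.228, 0.0], [0.0, -0.0, -1.0]]
force: [-0.4, 1.1, -3.0]
gripper_width: 0.343
finger_force: 59.8
```

The clock is off the stud with no drag. I'll carry it over the board to about (0.458, 0.022).

{"name": "send_rows", "arguments": {
  "increments": [0,0,-1.5,0,0,0,1,0.1,-3,0,0,0,4,0.4,-3,0,0,0,8,0.8,-3,0,0,0,12.5,1.2,-3,0,0,0,17,1.6,-3,0,0,0,21.5,2,-3,0,0,0,26,2.5,-3,0,0,0,29.5,2.8,-3,0,0,0,31.8,3,-3,0,0,0,32.5,3.1,-3,0,0,0,32.5,3.1,-3,0,0,0]
}}

```text
clock: 8.0
position: [0.4588, 0.0221, 0.2232]
ee_rot: [[-0.23, 0.973, 0.002], [0.973, 0.23, -0.0], [-0.001, 0.001, -1.0]]
force: [0.7, -0.1, -3.7]
gripper_width: 0.338
finger_force: 59.9
```

```bash
python3 - <<'E'
from h import *
s=ctrl.read_state(); print(s['position'],s['force'],s['torque'],s['gripper_width'],s['q'].round(1))
a=snap('top','pics/t5.png')[150:400,180:480]; b=snap('side','pics/s5.png')[140:340,240:440]
im=np.hstack([cv2.resize(a,(420,350),interpolation=cv2.INTER_CUBIC),cv2.resize(b,(350,350),interpolation=cv2.INTER_CUBIC)])
cv2.imwrite('pics/c5.png',im[:,:,::-1])
E
```

```text
[0.45883765 0.02212151 0.22320075] [ 0.65759292 -0.13173297 -3.68261567] [0.01628422 0.03077471 0.04219263] 0.3381273443924366 [ -0.3  -8.6 117.7  -0.   70.7 -13.6]
```

View pics/c5.png

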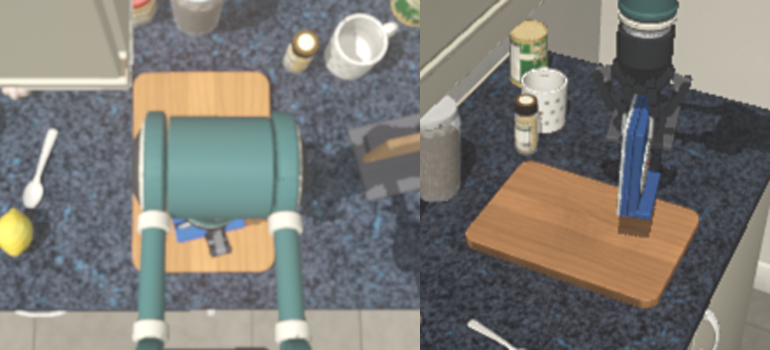

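The clock hangs upright over the near half of the board (side crop (640,205)), and the stand is empty. Contact should come at about 8.7 cm further down, so I'll descend 8 cm and then creep.

{"name": "send_rows", "arguments": {
  "increments": [0,0,1,0,0,0,0,0,2.5,0,0,0,0,0,4,0,0,0,0,0,5.5,0,0,0,0,0,6.8,0,0,0,0,0,7.6,0,0,0,0,0,8,0,0,0,0,0,8,0,0,0]
}}

```text
clock: 9.1
position: [0.4585, 0.022, 0.1423]
ee_rot: [[-0.229, 0.974, -0.0], [0.974, 0.229, 0.0], [0.0, -0.0, -1.0]]
force: [-0.1, 0.5, -3.8]
gripper_width: 0.34
finger_force: 59.9
```

{"name": "send_rows", "arguments": {
  "increments": [0,0,0.1,0,0,0,0,0,0.2,0,0,0,0,0,0.3,0,0,0,0,0,0.4,0,0,0,0,0,0.5,0,0,0,0,0,0.5,0,0,0]
}}

```text
clock: 9.85
position: [0.4586, 0.0219, 0.1375]
ee_rot: [[-0.228, 0.974, 0.0], [0.974, 0.228, 0.0], [-0.0, 0.0, -1.0]]
force: [-0.3, 0.8, -1.0]
gripper_width: 0.34
finger_force: 60.0
```

{"name": "send_rows", "arguments": {
  "increments": [0,0,0.03,0,0,0,0,0,0.06,0,0,0,0,0,0.06,0,0,0]
}}

```text
clock: 10.22
position: [0.4587, 0.022, 0.1374]
ee_rot: [[-0.228, 0.974, 0.0], [0.974, 0.228, 0.0], [-0.0, 0.0, -1.0]]
force: [-1.5, 0.9, 4.9]
gripper_width: 0.343
finger_force: 61.2
```

The clock is now in contact, with about 9 N on the board. I'll release with a part opening first, then open fully and rise.

{"name": "send_rows", "arguments": {
  "increments": [0,0,0,0,0,0,0,0,0,0,0,0,0,0,0,0,0,0,0,0,0,0,0,0],
  "hand": 4.5
}}

```text
clock: 10.72
position: [0.4585, 0.0219, 0.1366]
ee_rot: [[-0.229, 0.974, 0.0], [0.974, 0.229, -0.0], [-0.0, 0.0, -1.0]]
force: [0.2, -0.1, -0.6]
gripper_width: 0.525
finger_force: 0.0
```

{"name": "send_rows", "arguments": {
  "increments": [0,0,0,0,0,0,0,0,0,0,0,0,0,0,0,0,0,0,0,0,0,0,0,0,0,0,-1,0,0,0,0,0,-3,0,0,0,0,0,-6,0,0,0,0,0,-9,0,0,0,0,0,-12,0,0,0,0,0,-15,0,0,0,0,0,-15,0,0,0],
  "hand": 8
}}

```text
clock: 12.1
position: [0.4604, 0.0219, 0.2905]
ee_rot: [[-0.228, 0.974, 0.007], [0.974, 0.229, -0.0], [-0.002, 0.007, -1.0]]
force: [-0.3, -0.5, 0.6]
gripper_width: 0.938
finger_force: 0.0
```

```bash
python3 - <<'E'
from h import *
s=ctrl.read_state(); print(s['clock'],s['position'],s['force'],s['gripper_width'])
a=snap('top','pics/t6.png')[150:400,180:480]; b=snap('side','pics/s6.png')[140:340,240:440]
im=np.hstack([cv2.resize(a,(420,350),interpolation=cv2.INTER_CUBIC),cv2.resize(b,(350,350),interpolation=cv2.INTER_CUBIC)])
cv2.imwrite('pics/c6.png',im[:,:,::-1])
E
```

```text
12.1 [0.46040193 0.02188478 0.29049648] [-0.28001845 -0.45992818  0.59248421] 0.9379463681923942
```

View pics/c6.png

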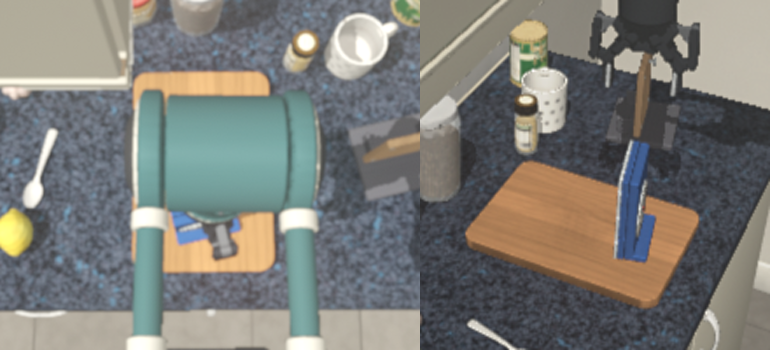

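The clock stands upright on the near half of the board (side crop (633,205)). The gripper is clear above it and the bystanders have not moved, so I'll hand the job in.

```bash
python3 -c "
from plant import ctrl
print(ctrl.finish_job())"
```

```text
the job is handed in; nothing more can be done
None
```

I lifted the clock off its stud and set it standing upright on the near half of the chopping board, released, with the jar, lemon and mug left where they were; the job is handed in, but no verdict came back.

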